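# Slide a test bar under the thickness gauge's feeler and lower the feeler onto it

### The arm

A 7-joint arm with a two-finger parallel gripper is mounted at the origin on the work surface. World frame = base frame: x ahead of the robot, y to its left, z up, the work surface at z = 0. Lengths are in m, angles in degrees, forces in N, time in s.
With the tool pointing down it reaches from about 0.425 to 0.875 m from the base axis. Payload 4.7 kg.
Tool frame: the origin (TCP) lies midway between the tips of the shut fingers; the grasp point (between the pads) lies 19 mm behind it; z points along the fingers, x is the direction in which the jaws open and shut, and the axes are right-handed (so a half turn about z gives the same grasp; the last joint's range is limited). The gripper opens to 87 mm and grips with 3 to 60 N. Pads are 19 mm wide; open, the fingers measure 117 mm over their backs; the gripper's body (75 mm by 190 mm) begins 51 mm behind the grasp point.
Start: joints at [-67.661, 18.392, -4.016, 83.108, 1.295, 78.541, -3.26], TCP at [0.239, 0.605, 0.223] pointing down, gripper open.
Joint ranges: [-163.93, 163.93], [-17.29, 119.83], [-79.2, 71.16], [3.27, 140.29], [-89.18, 269.18], [5.43, 117.66], [-154.24, 154.24]. Speed limits (degrees/s): [147.25, 147.25, 180, 180, 180, 180, 180].

### API

Orientations are given as [roll, pitch, yaw] about the fixed x, y, z axes, in that order (R = Rz(yaw) Ry(pitch) Rx(roll)).
In Python, from cell import env gives the robot as it stands.
- The arm moves only by the tool carry_out, never from a script. Its argument "plan" is a list of rows, each an object with "grip": the closure, from 0 (fully open) to 1 (shut); "dp": the shift along the tool's x, y, z in m, a list of three; "rotation": the turn, a rotation vector about the tool's x, y, z in degrees, a list of three. In form: [{"grip": grip, "dp": [dx, dy, dz], "rotation": [wx, wy, wz]}, ...]. A call has 1 to 8 rows; each row shifts and turns the pose as measured when the row begins, along the tool's axes as they then stand; what a row does not reach is not made up. A row lasts 1/12 s, in which the tool goes at most 41.7 mm and 7.16 degrees, less where a joint would pass 70% of its speed; a pose out of reach is approached as far as the arm can. A call is refused whole if a number of a shift passes 0.0417 or a number of a turn 7.16, either way. A call with a gripper value outside its range is refused whole. The fingers move at their own pace and stop on an object; "force" is the grip in N (left out, the last holds). Time passes only in rows, so rows that do not move let the fingers close. It gives the time, the measured TCP pose, the force and the opening at its end, in the units of the state.
- env.get_obs(): the state, without advancing time (a new reading comes with each control period).
- env.read_camera(name): name is "side" or "top" or "wrist"; returns the picture (384x512x3 uint8, red, green, blue); there is no depth.
- env.camera_params(name): a dict with "fx", "fy", "cx", "cy" (pixels), "R" (3x3) and "t" (3): a world point X has camera coordinates R X + t. Camera axes: x right, y down, z forward; pixel columns grow to the right and rows downward; lengths in m; the calibration is good to about 2 mm. A picture is of the moment at which its call begins: read the wrist's pose just before it. camera_params takes no time and is no camera call; for the wrist camera it gives the pose at the moment of the call.
- env.sign_off(): hands the job in, once; it reports no verdict.
The state is a dict: "time_s": time; "qpos": joint angles; "joint_velocities": joint speeds; "effort": joint torques, N m; "tool_pos": TCP position; "tool_rot": TCP orientation; "force": force on the tool from outside, world axes, zero at the start; "wrist_torque": the same for the moment, N m; "grip_width": finger opening in m.
Only numpy, scipy, OpenCV 4.12 (cv2) and the standard library are available. Lean on these libraries where they do the work, as an engineer would, in place of code of your own. Each camera call takes 0.05 s, during which the arm holds its last target. There are 200 camera calls.

### The job

Slide the long flat bar lengthwise between the fences of the bench thickness gauge, under its raised feeler, until its end is fully home against the back stop. Then gently press down the knob on top until the spring-loaded feeler rests on the bar with light pressure, its spring neither used up nor the feeler ever loaded hard, and leave it so. Leave the short bar, the black puck and the steel disc where they are.

Things in the scene. Friction and masses are not known exactly. Their poses are not given: they have to be found in the camera images.
- bar: the long flat bar: plain aluminium, 180 x 30 x 14 mm, 0.2 kg, lying flat on the bench beside a shorter one of the same section. Origin at its centre (7 mm above the bench), x along its length, y across its 30 mm width, z through its thickness. Either end may go in first.
- gauge: the bench thickness gauge, fixed: cream C-frame of base, column and overhanging head. Origin on the bench straight below the feeler; z up, its mouth opens to its own -x and the bar goes in along its +x. Base x -65 to 160 mm, 120 mm wide, 20 mm high. Column x 55 to 145 mm, 100 mm wide, 180 mm high. Head x -30 to 65 mm, 70 mm wide, from 110 to 180 mm above the bench.
- anvil (a point): point on the flat steel anvil straight below the feeler, 45 mm above the bench; axes as the gauge's. The anvil runs from x = -65 to +45 mm, 70 mm wide, no wider than the base. On it two fences 10 mm high, inner faces at y = +-18 mm (36 mm apart), from x = -50 to +45 mm, with a flared entry from x = -65 mm.
- stop (a point): centre of the foot of the back stop's face, on the anvil, 45 mm beyond the feeler (gauge x = +45 mm); the face is 70 mm wide, 22 mm high. Bar home: its end on this face, its centre at gauge x = -45 mm, its outer end at x = -135 mm, over free bench.
- quill (a joint): downward travel in m of the quill in the gauge's head: 0 fully raised, 0.040 lowest; it stays where left (about 10 N moves it down, up to 17 N with the feeler's spring). Knob top is 230 mm above the bench at 0, the unpressed feeler's foot 79 mm, both less the travel: it meets a bar on the anvil (top at 59 mm) at 0.020; the spring is used up at 0.032.
- knob_top (a point): centre of the flat top of the quill's black knob (36 mm across), straight above the feeler, where to press down
- feeler: the spring-loaded steel feeler under the quill, foot 12 mm across. Origin at the underside of its foot. It gives upward by up to 12 mm against a spring (2 to 8 N).
- short_bar: bystander: short flat aluminium bar, 90 x 30 x 14 mm; origin at its centre, x along its length
- puck: bystander: black moulded specimen puck, 30 mm across, 20 mm high; origin at the centre of its underside
- ref_block: bystander: steel reference disc, 60 mm across, 12 mm high; origin at the centre of its underside
Not all that is in view belongs to the job. Leave any blue or red look-alike of the bar alone.

How it is judged (in metres and radians):
On the way:
1. the bar lies on the anvil fully home against the back stop (within 4 mm), the feeler not touching it (x of bar in the frame of gauge between -0.049 and -0.042 m and y of bar in the frame of gauge between -0.006 and 0.006 m and z of bar in the frame of gauge between 0.049 and 0.055 m and angle between the x axis of bar and the x axis of gauge, either way round below 0.1 rad and contact force between feeler and bar below 0.3 N and value of joint quill below 0.02 m), for 0.2 s.
At the end, for the whole second after the job is handed in: The bar lies flat on the anvil between the fences, its end within 4 mm of the back stop, at rest, and the feeler presses on it with more than 0.8 N without its 12 mm of spring travel being used up (x of bar in the frame of gauge between -0.049 and -0.042 m and y of bar in the frame of gauge between -0.006 and 0.006 m and z of bar in the frame of gauge between 0.049 and 0.055 m and angle between the x axis of bar and the x axis of gauge, either way round below 0.1 rad and contact force between feeler and bar above 0.8 N and linear speed of bar below 0.02 m/s and value of joint quill between 0.0185 and 0.032 m); the robot touches nothing.
It fails at once if the feeler loaded with more than 20 N (contact force between feeler and anything else above 20 N).
It fails at once if a bystander moved by more than 20 mm (distance of any of short_bar, puck, ref_block from where it was at the start of the episode above 0.02 m).
It also fails if it takes over 59 s, if anything falls off the work surface, if the arm or the gripper's body presses on something with over 40 N, if the wrist force passes 120 N, or if a joint passes its speed limit or range.

## Working session

There is one attempt and no reset: what is moved stays moved. The work goes in short steps, Python scripts to look and compute and a tool call to move; the robot and the scene stay as the last step left them, time stands still between calls to the robot, and variables do not carry over. Pictures are saved under pics/ and viewed, about 8 in all and at most 12, crops included, and the job is handed in when it is done.

Besides the shell and the picture viewer there is one more tool, called after "Emit:" as name([rows], argument=value, ...), one row to a line, values as JSON. carry_out: Moves the arm, as the interface text tells. Its arguments: {"type":"object","properties":{"plan":{"type":"array","items":{"type":"object","properties":{"grip":{"type":"number"},"dp":{"type":"array","items":{"type":"number"}},"rotation":{"type":"array","items":{"type":"number"}}}}},"force":{"type":"number"}},"required":["plan"]}

```bash
mkdir -p pics; ls
python3 - <<'E'
from cell import env
import cv2,numpy as np
o=env.get_obs();print({k:np.round(v,3).tolist() for k,v in o.items()})
a=env.read_camera("top");b=env.read_camera("side")
cv2.imwrite("pics/top0.png",a[...,::-1]);cv2.imwrite("pics/side0.png",b[...,::-1])
for n in("top","side","wrist"):
  p=env.camera_params(n);print(n,p['fx'],p['cx'],p['cy'],np.round(p['R'],3).tolist(),np.round(p['t'],3).tolist())
E
```

```text
pics
{'time_s': 0.0, 'qpos': [-67.663, 18.438, -4.016, 83.175, 1.297, 78.539, -3.259], 'joint_velocities': [0.031, 0.067, -0.108, -0.019, 0.037, 0.02, -0.0], 'effort': [-0.0, -49.13, -0.404, -31.254, -0.064, 0.044, 0.0], 'tool_pos': [0.238, 0.604, 0.221], 'tool_rot': [179.993, 0.107, 68.475], 'force': [-0.616, -1.074, 0.004], 'wrist_torque': [0.025, -0.011, 0.01], 'grip_width': 0.087}
top 458.2524792731759 258.36347680171525 192.9338289929185 [[-0.018, -1.0, 0.009], [-0.989, 0.017, -0.15], [0.15, -0.012, -0.989]] [0.01, 0.58, 1.325]
side 357.60806702283867 252.39930900639027 190.52860407204824 [[-0.76, 0.649, -0.011], [0.533, 0.614, -0.582], [-0.371, -0.448, -0.813]] [0.425, -0.23, 1.154]
wrist 312.1641693565869 258.35511197484226 190.75965879320367 [[0.367, 0.93, -0.002], [0.893, -0.351, 0.283], [0.262, -0.106, -0.959]] [-0.65, -0.035, 0.391]
```

View pics/top0.png

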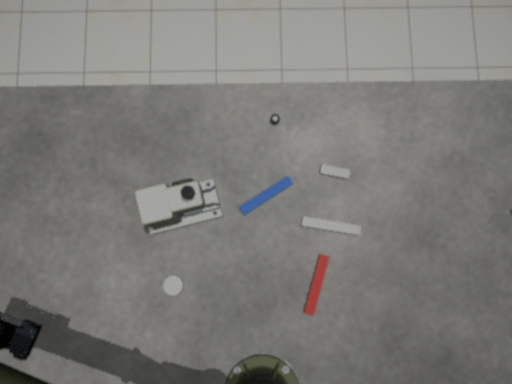

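View pics/side0.png

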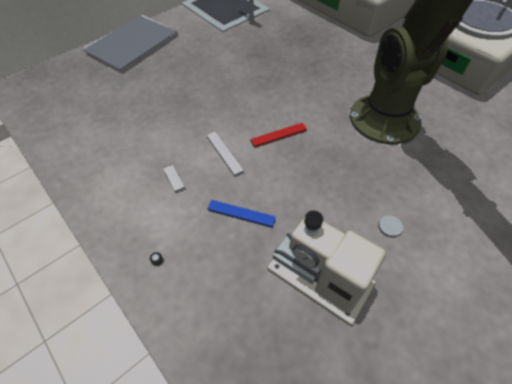

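The top view shows these candidates:
- **Grey bar, (331,226):** the long one, about 59 px.
- **Grey bar, (335,171):** short, about 29 px.
- **Blue bar, (266,195), and red bar, (316,285):** look-alikes.

The long grey bar at (331,226) fits the description: plain aluminium, about 180 mm. The gauge is at (180,205), with its mouth towards image right, which is about -y. Next I'll measure and confirm with a crop.

```bash
cat > h.py <<'E'
import numpy as np,cv2
from cell import env
def ray(p,uv,z):
    R=np.array(p['R']);t=np.array(p['t']);c=-R.T@t
    d=R.T@np.array([(uv[0]-p['cx'])/p['fx'],(uv[1]-p['cy'])/p['fy'],1.])
    return c+d*(z-c[2])/d[2]
def proj(p,X):
    q=np.array(p['R'])@np.array(X)+np.array(p['t']);return np.array([p['fx']*q[0]/q[2]+p['cx'],p['fy']*q[1]/q[2]+p['cy']])
def rectpts(p,mask,z):
    "largest contours -> world min-area rect on plane z: centre, size(m), long-axis angle deg"
    out=[]
    for c in cv2.findContours(mask.astype(np.uint8),cv2.RETR_EXTERNAL,cv2.CHAIN_APPROX_NONE)[0]:
        if cv2.contourArea(c)<60: continue
        W=np.array([ray(p,q,z)[:2] for q in c[:,0].astype(float)])
        (cx,cy),(w,h),a=cv2.minAreaRect((W*1000).astype(np.float32))
        if w<h: w,h,a=h,w,a+90
        out.append((np.round(c[:,0].mean(0)).tolist(),round(cx/1000,4),round(cy/1000,4),round(w),round(h),round((a+90)%180-90,1)))
    return out
E
python3 - <<'E'
from h import *
a=cv2.imread("pics/top0.png");p=env.camera_params("top")
g=a.astype(int);mx=g.max(2);mn=g.min(2)
m=(mn>140);m[:95]=0;m[340:]=0
for r in rectpts(p,m,.014):print(r)
k=(mx<45);k[:95]=0;k[300:]=0
print("knob@.23");[print(r) for r in rectpts(p,k,.23)]
b=((g[...,0]-g[...,2])>50)
print("blue");[print(r) for r in rectpts(p,b,.014)]
cv2.imwrite("pics/c1.png",np.hstack([cv2.resize(a[165:245,125:225],None,fx=4,fy=4,interpolation=2),cv2.resize(a[155:235,285:375],None,fx=4,fy=4,interpolation=2)]))
s=cv2.imread("pics/side0.png");ps=env.camera_params("side");k=s.max(2)<45
for c in cv2.findContours(k[200:240,295:330].astype(np.uint8),0,2)[0]:print("side dark",c[:,0].min(0)+[295,200],c[:,0].max(0)+[295,200])
E
```

```text
([172.0, 285.0], 0.3135, 0.2583, 56, 52, 88.9)
([331.0, 225.0], 0.4835, -0.2192, 178, 30, 79.9)
([188.0, 221.0], 0.5037, 0.2207, 217, 21, -76.9)
([211.0, 197.0], 0.576, 0.1463, 38, 36, -79.1)
([171.0, 199.0], 0.5694, 0.272, 189, 103, -76.8)
([206.0, 184.0], 0.6153, 0.1564, 40, 23, -79.5)
([335.0, 171.0], 0.65, -0.2382, 88, 28, 77.5)
knob@.23
blue
([265.0, 195.0], 0.5786, -0.0223, 178, 28, -58.2)
side dark [306 212] [321 229]
```

View pics/c1.png

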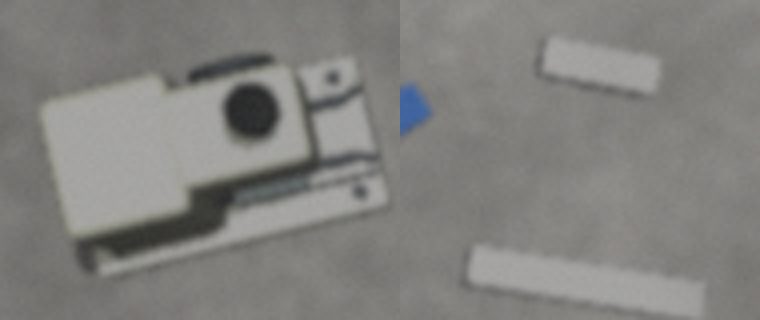

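The crop confirms it: lower right is the long bar (331,226), upper right the short one (335,171). The knob is at about (187.5,192.5). I'll grasp the long bar near its -y end, with the tool leaning back about 25° so the wrist camera stays clear of the head and knob.

```bash
cat >> h.py <<'E'
from scipy.spatial.transform import Rotation as Ro
def rows(P,yaw,tilt=0,n=8,sp=.04,grip=0,wp=None):
    "print n rows leading from the present pose to P with tool Rz(yaw)Rx(180) tilted about tool x"
    o=env.get_obs();p=np.array(o['tool_pos']);R=Ro.from_euler('xyz',o['tool_rot'],degrees=True)
    T=Ro.from_euler('xyz',[180,0,yaw],degrees=True)*Ro.from_rotvec([tilt,0,0],degrees=True);P=np.array(P)
    print("t",o['time_s'],"p",np.round(p,4),"rot",np.round(o['tool_rot'],1),"dist",round(np.linalg.norm(P-p),4),"F",np.round(o['force'],1),"q",np.round(o['qpos'],0))
    for i in range(n):
        d=P-p;L=np.linalg.norm(d);d*=min(1,sp/max(L,1e-9))
        w=(R.inv()*T).as_rotvec(degrees=True);a=np.linalg.norm(w);w*=min(1,7/max(a,1e-9))
        b=np.round(R.inv().apply(d),4);w=np.round(w,1)
        print('{"grip":%g,"dp":%s,"rotation":%s},'%(grip,b.tolist(),w.tolist()))
        p=p+R.apply(b);R=R*Ro.from_rotvec(w,degrees=True)
        if L<=sp and a<=7:break
E
python3 - <<'E'
from h import *
p=env.camera_params("top");ps=env.camera_params("side")
k=ray(p,(187.5,192.5),.23);print("knob",k,"side",ray(ps,(313.5,216),.23))
# base corners at z=.02 from crop px
for uv in[(388,205),(100,273),(352,58)]:print(ray(p,(uv[0]/4+125,uv[1]/4+165),.02))
rows([.42,.35,.34],30)
E
```

```text
knob [0.55593001 0.18419021 0.23      ] side [0.56124888 0.18417703 0.23      ]
[0.51434234 0.11031191 0.02      ]
[0.46699938 0.32596675 0.02      ]
[0.62734243 0.13703023 0.02      ]
t 0.1 p [0.2384 0.6042 0.2216] rot [1.80e+02 1.00e-01 6.85e+01] dist 0.334 F [ 1.2 -0.5 -0.5] q [-68.  18.  -4.  83.   1.  79.  -3.]
{"grip":0,"dp":[-0.0204, 0.0314, -0.0141],"rotation":[0.0, 0.0, 7.0]},
{"grip":0,"dp":[-0.0164, 0.0336, -0.0141],"rotation":[0.0, 0.0, 7.0]},
{"grip":0,"dp":[-0.0121, 0.0354, -0.0142],"rotation":[0.0, 0.0, 7.0]},
{"grip":0,"dp":[-0.0077, 0.0366, -0.0141],"rotation":[0.0, 0.0, 7.0]},
{"grip":0,"dp":[-0.0032, 0.0373, -0.0142],"rotation":[0.0, 0.1, 7.0]},
{"grip":0,"dp":[0.0013, 0.0374, -0.0141],"rotation":[0.1, -0.0, 3.5]},
{"grip":0,"dp":[0.0036, 0.0372, -0.0142],"rotation":[-0.0, -0.0, -0.0]},
{"grip":0,"dp":[0.0037, 0.0372, -0.0142],"rotation":[-0.0, -0.0, -0.0]},
```

Emit:
carry_out([
  {"grip": 0, "dp": [-0.02, 0.031, -0.014], "rotation": [0, 0, 7]},
  {"grip": 0, "dp": [-0.016, 0.034, -0.014], "rotation": [0, 0, 7]},
  {"grip": 0, "dp": [-0.012, 0.035, -0.014], "rotation": [0, 0, 7]},
  {"grip": 0, "dp": [-0.008, 0.037, -0.014], "rotation": [0, 0, 7]},
  {"grip": 0, "dp": [-0.003, 0.037, -0.014], "rotation": [0, 0, 7]},
  {"grip": 0, "dp": [0.001, 0.037, -0.014], "rotation": [0, 0, 3.5]},
  {"grip": 0, "dp": [0.004, 0.037, -0.014], "rotation": [0, 0, 0]},
  {"grip": 0, "dp": [0.004, 0.037, -0.014], "rotation": [0, 0, 0]},
])

```text
time_s: 0.77
tool_pos: [0.4053, 0.3568, 0.327]
tool_rot: [179.8, 1.1, 29.3]
force: [1.2, 1.0, 0.3]
grip_width: 0.0869
```

Run:
```python
from h import *
rows([.50,.02,.34],0)
```

```text
t 0.7667 p [0.4053 0.3568 0.327 ] rot [179.8   1.1  29.3] dist 0.3501 F [1.2 1.  0.3] q [-54.   4.  10.  88.  -1.  89. -14.]
{"grip":0,"dp":[-0.0094, 0.0389, -0.0012],"rotation":[0.1, 0.3, 7.0]},
{"grip":0,"dp":[-0.0046, 0.0397, -0.0012],"rotation":[0.1, 0.2, 7.0]},
{"grip":0,"dp":[0.0002, 0.04, -0.0013],"rotation":[0.1, 0.2, 7.0]},
{"grip":0,"dp":[0.0051, 0.0396, -0.0014],"rotation":[0.2, 0.3, 7.0]},
{"grip":0,"dp":[0.0099, 0.0387, -0.0015],"rotation":[-0.0, 0.0, 1.3]},
{"grip":0,"dp":[0.0108, 0.0385, -0.0015],"rotation":[-0.0, 0.0, 0.0]},
{"grip":0,"dp":[0.0108, 0.0385, -0.0015],"rotation":[-0.0, 0.0, 0.0]},
{"grip":0,"dp":[0.0108, 0.0385, -0.0015],"rotation":[-0.0, 0.0, 0.0]},
```

Emit:
carry_out([
  {"grip": 0, "dp": [-0.0095, 0.039, -0.001], "rotation": [0, 0.3, 7]},
  {"grip": 0, "dp": [-0.0045, 0.0395, -0.001], "rotation": [0, 0.3, 7]},
  {"grip": 0, "dp": [0, 0.04, -0.001], "rotation": [0, 0.3, 7]},
  {"grip": 0, "dp": [0.005, 0.0395, -0.001], "rotation": [0, 0.3, 7]},
  {"grip": 0, "dp": [0.01, 0.0385, -0.001], "rotation": [0, 0, 1.3]},
  {"grip": 0, "dp": [0.011, 0.0385, -0.001], "rotation": [0, 0, 0]},
  {"grip": 0, "dp": [0.011, 0.0385, -0.001], "rotation": [0, 0, 0]},
  {"grip": 0, "dp": [0.011, 0.0385, -0.001], "rotation": [0, 0, 0]},
])

```text
time_s: 1.43
tool_pos: [0.4916, 0.0355, 0.3384]
tool_rot: [179.8, -0.5, -1.1]
force: [0.6, 1.1, 0.5]
grip_width: 0.0868
```

Run:
```python
from h import *
import pickle
p=env.camera_params("wrist");a=env.read_camera("wrist")[...,::-1];cv2.imwrite("pics/w1.png",a);pickle.dump(p,open("w1.pkl","wb"))
rows([.4747,-.2684,.16],-10,25)
```

```text
t 1.4833 p [0.4934 0.0247 0.3391] rot [179.5  -0.6  -1.9] dist 0.344 F [ 0.9 -8.2 -0. ] q [-37.  -4.  29.  95.   3.  89. -10.]
{"grip":0,"dp":[-0.0013, 0.034, 0.0211],"rotation":[6.7, 0.3, 2.1]},
{"grip":0,"dp":[-0.0001, 0.0362, 0.017],"rotation":[6.7, 0.3, 2.1]},
{"grip":0,"dp":[0.0012, 0.0379, 0.0126],"rotation":[6.6, 0.3, 2.2]},
{"grip":0,"dp":[0.0026, 0.0391, 0.0082],"rotation":[5.4, 0.3, 1.7]},
{"grip":0,"dp":[0.0038, 0.0396, 0.0045],"rotation":[-0.0, -0.0, 0.0]},
{"grip":0,"dp":[0.0038, 0.0396, 0.0046],"rotation":[-0.0, -0.0, 0.0]},
{"grip":0,"dp":[0.0037, 0.0396, 0.0045],"rotation":[-0.0, -0.0, 0.0]},
{"grip":0,"dp":[0.0038, 0.0396, 0.0046],"rotation":[-0.0, -0.0, 0.0]},
```

View pics/w1.png

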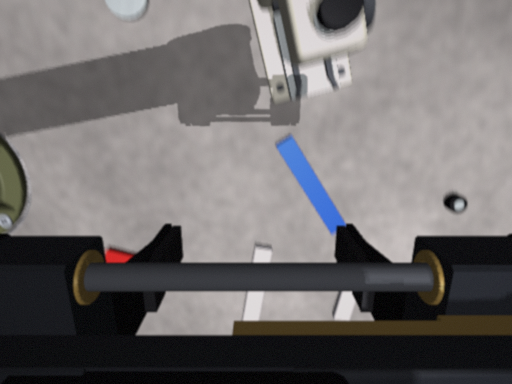

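The wrist view shows the gauge's mouth end at the top, with its front edge from about (273,103) to (352,85) and the knob at (340,12). The blue bar lies in front of the mouth, flat on the bench, and the long bar is under the gripper at about (258,280). On to the bar.

Emit:
carry_out([
  {"grip": 0, "dp": [-0.001, 0.034, 0.021], "rotation": [6.7, 0.3, 2.1]},
  {"grip": 0, "dp": [0, 0.036, 0.017], "rotation": [6.7, 0.3, 2.1]},
  {"grip": 0, "dp": [0.001, 0.038, 0.0125], "rotation": [6.6, 0.3, 2.2]},
  {"grip": 0, "dp": [0.0025, 0.039, 0.008], "rotation": [5.4, 0.3, 1.7]},
  {"grip": 0, "dp": [0.004, 0.0395, 0.0045], "rotation": [0, 0, 0]},
  {"grip": 0, "dp": [0.004, 0.0395, 0.0045], "rotation": [0, 0, 0]},
  {"grip": 0, "dp": [0.004, 0.0395, 0.0045], "rotation": [0, 0, 0]},
])

```text
time_s: 2.07
tool_pos: [0.4852, -0.2019, 0.1994]
tool_rot: [-153.4, -1.5, -10.0]
force: [0.9, 0.1, 0.7]
grip_width: 0.0868
```

Run:
```python
from h import *
rows([.4747,-.2684,.11],-10,25)
```

```text
t 2.0667 p [ 0.4852 -0.2019  0.1994] rot [-153.4   -1.5  -10. ] dist 0.1119 F [0.9 0.1 0.7] q [-10.  17.  55. 100. -36.  87.  43.]
{"grip":0,"dp":[-0.0004, 0.0358, 0.0178],"rotation":[-1.6, -1.4, 0.6]},
{"grip":0,"dp":[0.0004, 0.0353, 0.0188],"rotation":[0.0, 0.0, 0.0]},
{"grip":0,"dp":[0.0004, 0.0282, 0.015],"rotation":[0.0, 0.0, 0.0]},
```

Emit:
carry_out([
  {"grip": 0, "dp": [0, 0.036, 0.018], "rotation": [-1.6, -1.4, 0.6]},
  {"grip": 0, "dp": [0, 0.035, 0.019], "rotation": [0, 0, 0]},
  {"grip": 0, "dp": [0, 0.028, 0.015], "rotation": [0, 0, 0]},
  {"grip": 0, "dp": [0, 0, 0], "rotation": [0, 0, 0]},
])

```text
time_s: 2.4
tool_pos: [0.469, -0.2765, 0.1012]
tool_rot: [-155.4, 0.6, -10.6]
force: [-0.7, 1.2, -0.2]
grip_width: 0.0869
```

Run:
```python
from h import *
p=env.camera_params("wrist");a=env.read_camera("wrist")[...,::-1];cv2.imwrite("pics/w2.png",a)
g=a.astype(int);m=(g.min(2)>150)
for r in rectpts(p,m,.014):print(r)
rows([.4747,-.2684,.006],-10,25,sp=.02)
```

```text
([316.0, 307.0], 0.5106, -0.3379, 77, 21, -10.4)
([283.0, 247.0], 0.4865, -0.2862, 24, 24, -5.8)
([248.0, 221.0], 0.4618, -0.2592, 79, 7, -11.8)
([3.0, 215.0], 0.2566, -0.2142, 15, 7, 86.2)
([30.0, 202.0], 0.2869, -0.2065, 74, 60, -10.6)
([99.0, 34.0], 0.3561, -0.0613, 18, 11, -35.0)
([323.0, 111.0], 0.5342, -0.183, 376, 241, -11.1)
t 2.45 p [ 0.4701 -0.2752  0.1033] rot [-155.3    0.5  -10.5] dist 0.0977 F [0.8 0.9 0.9] q [  0.  29.  53.  99. -41.  84.  55.]
{"grip":0,"dp":[0.0009, 0.0069, 0.0187],"rotation":[0.3, 0.3, -0.7]},
{"grip":0,"dp":[0.0007, 0.007, 0.0187],"rotation":[-0.0, -0.0, -0.0]},
{"grip":0,"dp":[0.0007, 0.007, 0.0187],"rotation":[-0.0, -0.0, -0.0]},
{"grip":0,"dp":[0.0006, 0.0071, 0.0187],"rotation":[-0.0, -0.0, -0.0]},
{"grip":0,"dp":[0.0006, 0.0062, 0.0166],"rotation":[-0.0, -0.0, -0.0]},
```

View pics/w2.png

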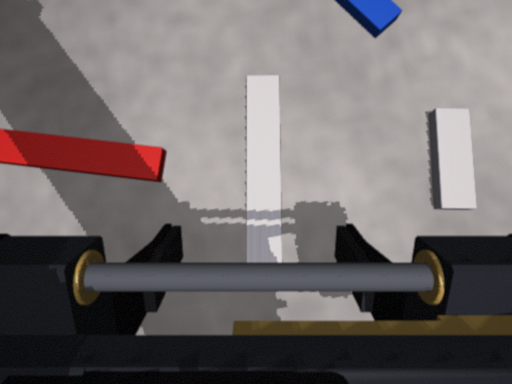

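The wrist view shows the long bar running straight up the picture, columns 247–280, far end at row 75. It sits about 4 px right of the finger mid-line. The red bar is at the left and the short bar at (455,160).

Run:
```python
from h import *
p=env.camera_params("wrist")
A=[ray(p,q,.014) for q in[(247,75),(279.5,75),(246.5,200),(281.5,200)]]
far=(A[0]+A[1])/2;mid=(A[2]+A[3])/2;d=far-mid;print(np.round(A,4),"far",far,"ang",np.degrees(np.arctan2(d[1],d[0])))
d/=np.linalg.norm(d);g=far-d*.142;print("grasp",g)
rows([g[0],g[1],.006],np.degrees(np.arctan2(d[1],d[0]))-90,25,sp=.02)
```

```text
[[ 0.4865 -0.1253  0.014 ]
 [ 0.5159 -0.1309  0.014 ]
 [ 0.4655 -0.2392  0.014 ]
 [ 0.4954 -0.2448  0.014 ]] far [ 0.50122905 -0.12811936  0.014     ] ang 79.66747201865145
grasp [ 0.47575982 -0.2678166   0.014     ]
t 2.45 p [ 0.4701 -0.2752  0.1033] rot [-155.3    0.5  -10.5] dist 0.0978 F [0.8 0.9 0.9] q [  0.  29.  53.  99. -41.  84.  55.]
{"grip":0,"dp":[0.001, 0.0068, 0.0188],"rotation":[0.3, 0.4, -0.4]},
{"grip":0,"dp":[0.0009, 0.0069, 0.0188],"rotation":[-0.0, -0.0, -0.0]},
{"grip":0,"dp":[0.0009, 0.0069, 0.0188],"rotation":[-0.0, -0.0, -0.0]},
{"grip":0,"dp":[0.0009, 0.0069, 0.0188],"rotation":[-0.0, -0.0, -0.0]},
{"grip":0,"dp":[0.0007, 0.006, 0.0165],"rotation":[-0.0, -0.0, -0.0]},
```

Emit:
carry_out([
  {"grip": 0, "dp": [0.001, 0.007, 0.0185], "rotation": [0.3, 0.4, -0.4]},
  {"grip": 0, "dp": [0.001, 0.007, 0.0185], "rotation": [0, 0, 0]},
  {"grip": 0, "dp": [0.001, 0.007, 0.0185], "rotation": [0, 0, 0]},
  {"grip": 0, "dp": [0.001, 0.007, 0.0185], "rotation": [0, 0, 0]},
  {"grip": 0, "dp": [0, 0, 0], "rotation": [0, 0, 0]},
])

```text
time_s: 2.87
tool_pos: [0.4808, -0.2663, 0.0276]
tool_rot: [-154.8, -0.5, -10.1]
force: [-1.4, -0.1, -0.1]
grip_width: 0.0867
```

Run:
```python
from h import *
rows([.4757,-.2678,.006],-10.3,25,sp=.01)
```

```text
t 2.8667 p [ 0.4808 -0.2663  0.0276] rot [-154.8   -0.5  -10.1] dist 0.0222 F [-1.4 -0.1 -0.1] q [  2.  35.  49. 102. -46.  78.  60.]
{"grip":0,"dp":[-0.0022, 0.0051, 0.0083],"rotation":[-0.2, -0.3, 0.4]},
{"grip":0,"dp":[-0.0021, 0.005, 0.0084],"rotation":[-0.0, -0.0, -0.0]},
{"grip":0,"dp":[-0.0005, 0.0012, 0.0018],"rotation":[-0.0, -0.0, -0.0]},
```

Emit:
carry_out([
  {"grip": 0, "dp": [-0.002, 0.005, 0.008], "rotation": [-0.2, -0.3, 0.4]},
  {"grip": 0, "dp": [-0.002, 0.005, 0.008], "rotation": [0, 0, 0]},
  {"grip": 0, "dp": [0, 0.0005, 0.0005], "rotation": [0, 0, 0]},
])

```text
time_s: 3.12
tool_pos: [0.4795, -0.2663, 0.0111]
tool_rot: [-155.0, -0.3, -10.1]
force: [-1.0, 0.3, -0.1]
grip_width: 0.0872
```

Run:
```python
from h import *
rows([.4757,-.2678,.006],-10.3,25,sp=.01)
```

```text
t 3.1167 p [ 0.4795 -0.2663  0.0111] rot [-155.    -0.3  -10.1] dist 0.0065 F [-1.   0.3 -0.1] q [  3.  36.  48. 103. -47.  77.  60.]
{"grip":0,"dp":[-0.0035, 0.0041, 0.0037],"rotation":[-0.0, -0.2, 0.3]},
```

Emit:
carry_out([
  {"grip": 0, "dp": [-0.0035, 0.004, 0.0037], "rotation": [0, -0.2, 0.3]},
  {"grip": 0, "dp": [-0.001, 0, 0.001], "rotation": [0, 0, 0]},
  {"grip": 1, "dp": [0, 0, 0], "rotation": [0, 0, 0]},
  {"grip": 1, "dp": [0, 0, 0], "rotation": [0, 0, 0]},
  {"grip": 1, "dp": [0, 0, 0], "rotation": [0, 0, 0]},
  {"grip": 1, "dp": [0, 0, 0], "rotation": [0, 0, 0]},
  {"grip": 1, "dp": [0, 0, 0], "rotation": [0, 0, 0]},
  {"grip": 1, "dp": [0, 0, 0], "rotation": [0, 0, 0]},
], force=45)

```text
time_s: 3.78
tool_pos: [0.476, -0.2688, 0.0081]
tool_rot: [-155.0, -0.3, -10.4]
force: [1.3, 0.3, 0.4]
grip_width: 0.055
```

Run:
```python
from h import *
rows([.4757,-.2678,.006],-10.3,25,sp=.01)
print(env.get_obs()['grip_width'])
```

```text
t 3.7833 p [ 0.476  -0.2688  0.0081] rot [-155.    -0.3  -10.4] dist 0.0023 F [1.3 0.3 0.4] q [  3.  36.  48. 103. -47.  77.  61.]
{"grip":0,"dp":[-0.0004, -0.0, 0.0023],"rotation":[0.0, -0.3, 0.0]},
0.05498831338911699
```

Emit:
carry_out([
  {"grip": 1, "dp": [0, 0, 0.0015], "rotation": [0, 0, 0]},
  {"grip": 1, "dp": [0, 0, 0], "rotation": [0, 0, 0]},
  {"grip": 1, "dp": [0, 0, 0], "rotation": [0, 0, 0]},
  {"grip": 1, "dp": [0, 0, 0], "rotation": [0, 0, 0]},
  {"grip": 1, "dp": [0, 0, 0], "rotation": [0, 0, 0]},
  {"grip": 1, "dp": [0, 0, 0], "rotation": [0, 0, 0]},
  {"grip": 1, "dp": [0, 0, 0], "rotation": [0, 0, 0]},
  {"grip": 1, "dp": [0, 0, 0], "rotation": [0, 0, 0]},
], force=45)

```text
time_s: 4.45
tool_pos: [0.4758, -0.2681, 0.0066]
tool_rot: [-155.0, -0.2, -10.4]
force: [-0.5, -0.4, 0.2]
grip_width: 0.0292
```

Run:
```python
from h import *
o=env.get_obs();print(o['grip_width'],o['wrist_torque'])
rows(np.array(o['tool_pos'])+[0,0,.11],o['tool_rot'][2],25,sp=.02,grip=1)
```

```text
0.0291789324692751 [-0.56462209  0.28042941  0.13847396]
t 4.45 p [ 0.4758 -0.2681  0.0066] rot [-155.    -0.2  -10.4] dist 0.11 F [-0.5 -0.4  0.2] q [  3.  36.  48. 103. -47.  77.  61.]
{"grip":1,"dp":[0.0001, -0.0084, -0.0181],"rotation":[0.0, -0.2, 0.1]},
{"grip":1,"dp":[-0.0, -0.0085, -0.0181],"rotation":[0.0, -0.0, -0.0]},
{"grip":1,"dp":[-0.0, -0.0084, -0.0181],"rotation":[0.0, -0.0, -0.0]},
{"grip":1,"dp":[-0.0, -0.0084, -0.0181],"rotation":[0.0, -0.0, -0.0]},
{"grip":1,"dp":[-0.0, -0.0085, -0.0181],"rotation":[0.0, -0.0, -0.0]},
{"grip":1,"dp":[-0.0, -0.0043, -0.0092],"rotation":[0.0, -0.0, -0.0]},
```

Emit:
carry_out([
  {"grip": 1, "dp": [0, -0.008, -0.018], "rotation": [0, 0, 0]},
  {"grip": 1, "dp": [0, -0.0085, -0.018], "rotation": [0, 0, 0]},
  {"grip": 1, "dp": [0, -0.0085, -0.018], "rotation": [0, 0, 0]},
  {"grip": 1, "dp": [0, -0.0085, -0.018], "rotation": [0, 0, 0]},
  {"grip": 1, "dp": [0, -0.0085, -0.018], "rotation": [0, 0, 0]},
  {"grip": 1, "dp": [0, 0, 0], "rotation": [0, 0, 0]},
])

```text
time_s: 4.95
tool_pos: [0.474, -0.268, 0.1095]
tool_rot: [-155.1, 0.0, -10.4]
force: [0.3, -0.9, -1.3]
grip_width: 0.0293
```

Run:
```python
from h import *
print(env.get_obs()['grip_width'])
rows([.61,-.048,.12],13.1,25,sp=.03,grip=1,n=16)
```

```text
0.029267715911643725
t 4.95 p [ 0.474  -0.268   0.1095] rot [-155.1    0.   -10.4] dist 0.2589 F [ 0.3 -0.9 -1.3] q [ -1.  28.  53. 100. -41.  84.  54.]
{"grip":1,"dp":[0.0109, -0.0259, 0.0106],"rotation":[0.0, -2.9, -6.4]},
{"grip":1,"dp":[0.0142, -0.0245, 0.01],"rotation":[0.1, -3.0, -6.3]},
{"grip":1,"dp":[0.0173, -0.0227, 0.0092],"rotation":[0.0, -2.9, -6.4]},
{"grip":1,"dp":[0.0202, -0.0206, 0.0083],"rotation":[0.0, -1.1, -2.3]},
{"grip":1,"dp":[0.0212, -0.0198, 0.0079],"rotation":[0.0, 0.0, 0.0]},
{"grip":1,"dp":[0.0212, -0.0198, 0.0079],"rotation":[0.0, 0.0, 0.0]},
{"grip":1,"dp":[0.0212, -0.0198, 0.0078],"rotation":[0.0, 0.0, 0.0]},
{"grip":1,"dp":[0.0211, -0.0198, 0.0079],"rotation":[0.0, 0.0, 0.0]},
{"grip":1,"dp":[0.0132, -0.0123, 0.0049],"rotation":[0.0, 0.0, 0.0]},
```

Emit:
carry_out([
  {"grip": 1, "dp": [0.011, -0.026, 0.0105], "rotation": [0, -2.9, -6.4]},
  {"grip": 1, "dp": [0.014, -0.0245, 0.01], "rotation": [0, -2.9, -6.4]},
  {"grip": 1, "dp": [0.0175, -0.0225, 0.009], "rotation": [0, -2.9, -6.4]},
  {"grip": 1, "dp": [0.02, -0.0205, 0.0085], "rotation": [0, -1.1, -2.3]},
  {"grip": 1, "dp": [0.021, -0.02, 0.008], "rotation": [0, 0, 0]},
  {"grip": 1, "dp": [0.021, -0.02, 0.008], "rotation": [0, 0, 0]},
  {"grip": 1, "dp": [0.021, -0.02, 0.008], "rotation": [0, 0, 0]},
  {"grip": 1, "dp": [0.021, -0.02, 0.008], "rotation": [0, 0, 0]},
])

```text
time_s: 5.62
tool_pos: [0.5987, -0.0665, 0.1176]
tool_rot: [-155.9, -0.1, 13.2]
force: [0.1, -0.2, -2.0]
grip_width: 0.0287
```

Run:
```python
from h import *
rows([.61,-.048,.10],13.1,25,sp=.03,grip=1,n=16)
```

```text
t 5.6167 p [ 0.5987 -0.0665  0.1176] rot [-1.559e+02 -1.000e-01  1.320e+01] dist 0.028 F [ 0.1 -0.2 -2. ] q [-16.  31.  44.  91. -40.  85.  50.]
{"grip":1,"dp":[0.0153, -0.0069, 0.0224],"rotation":[0.9, -0.0, 0.1]},
```

Emit:
carry_out([
  {"grip": 1, "dp": [0.0075, -0.0035, 0.011], "rotation": [0.9, 0, 0]},
  {"grip": 1, "dp": [0.0075, -0.0035, 0.011], "rotation": [0, 0, 0]},
  {"grip": 1, "dp": [0, 0, 0], "rotation": [0, 0, 0]},
])

```text
time_s: 5.87
tool_pos: [0.613, -0.0366, 0.0986]
tool_rot: [-154.7, -0.2, 14.0]
force: [-0.4, 0.3, -1.6]
grip_width: 0.029
```

Run:
```python
from h import *
import pickle
p=env.camera_params("wrist");a=env.read_camera("wrist")[...,::-1];pickle.dump(p,open("w3.pkl","wb"))
cv2.imwrite("pics/w3.png",a);cv2.imwrite("pics/w3c.png",cv2.resize(a[0:280,120:420],None,fx=2.1,fy=2.1,interpolation=2))
rows([.61,-.048,.10],13.1,25,sp=.03,grip=1,n=16)
```

```text
t 5.9167 p [ 0.6122 -0.0389  0.099 ] rot [-154.8   -0.2   13.9] dist 0.0094 F [-0.   1.1 -2.1] q [-16.  33.  42.  90. -42.  84.  49.]
{"grip":1,"dp":[-0.0043, 0.0071, -0.0045],"rotation":[-0.2, 0.2, 0.8]},
```

View pics/w3c.png

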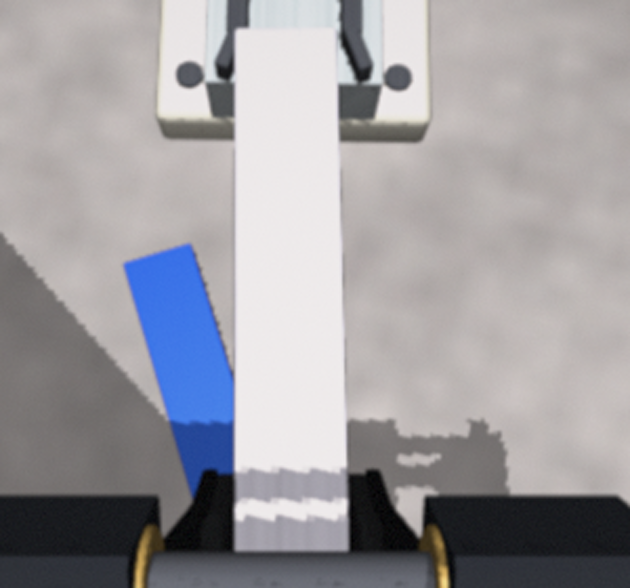

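The crop shows the bar held straight, its far end at crop (237..336, 28). It points into the mouth between the fences: anvil front corners at (208,83) and (381,83), base front corners at (158,120) and (431,124).

Run:
```python
from h import *
import pickle
p=pickle.load(open("w3.pkl","rb"))
f=lambda u,v,z:ray(p,(120+u/2.1,v/2.1),z)
def pr(n,A,B):
    d=B-A;print(n,np.round((A+B)/2,4),"w",round(np.linalg.norm(d)*1000,1),"dir-90",round(np.degrees(np.arctan2(d[1],d[0])),2))
pr("base",f(158,121,.02),f(431,124,.02));pr("screws",f(190,74,.02),f(398,77,.02));pr("anvil",f(208,83,.045),f(381,83,.045))
pr("barend",f(237,28,.106),f(336,28,.106));pr("barmid",f(234.5,300,.106),f(343,300,.106));pr("barlow",f(235,460,.106),f(347,460,.106))
```

```text
base [0.5762 0.1212 0.02  ] w 116.6 dir-90 13.44
screws [0.5707 0.1426 0.02  ] w 90.0 dir-90 13.24
anvil [0.5757 0.1223 0.045 ] w 67.4 dir-90 14.14
barend [0.5787 0.0976 0.106 ] w 28.9 dir-90 14.17
barmid [0.5993 0.0179 0.106 ] w 29.6 dir-90 14.05
barlow [ 0.6104 -0.0243  0.106 ] w 29.4 dir-90 14.0
```

```bash
cat >> h.py <<'E'
dg=np.array([-.230,.973]);ng=np.array([.973,.230])
def G(s,z,lat=.5868): v=ng*lat+dg*s;return [v[0],v[1],z]
def now():
    o=env.get_obs();p=np.array(o['tool_pos']);print("s",round(p[:2]@dg,4),"lat",round(p[:2]@ng,4),"z",round(p[2],4),"Fs",round(np.dot(o['force'][:2],dg),1),"Fl",round(np.dot(o['force'][:2],ng),1),"gw",round(o['grip_width'],4),"tq",np.round(o['wrist_torque'],2))
E
python3 - <<'E'
from h import *
now();rows(G(-.19,.057),12.7,25,sp=.015,grip=1)
E
```

```text
s -0.1787 lat 0.5867 z 0.099 Fs 1.1 Fl 0.3 gw 0.0296 tq [-0.84 -0.13 -0.03]
t 5.9167 p [ 0.6122 -0.0389  0.099 ] rot [-154.8   -0.2   13.9] dist 0.0434 F [-0.   1.1 -2.1] q [-16.  33.  42.  90. -42.  84.  49.]
{"grip":1,"dp":[-0.0001, 0.0097, 0.0114],"rotation":[-0.2, 0.3, 1.1]},
{"grip":1,"dp":[-0.0, 0.0096, 0.0115],"rotation":[-0.0, 0.0, 0.0]},
{"grip":1,"dp":[-0.0, 0.0087, 0.0103],"rotation":[-0.0, 0.0, 0.0]},
```

Emit:
carry_out([
  {"grip": 1, "dp": [0, 0.0095, 0.0115], "rotation": [-0.2, 0.3, 1.1]},
  {"grip": 1, "dp": [0, 0.0095, 0.0115], "rotation": [0, 0, 0]},
  {"grip": 1, "dp": [0, 0.0085, 0.0105], "rotation": [0, 0, 0]},
  {"grip": 1, "dp": [0, 0, 0], "rotation": [0, 0, 0]},
])

```text
time_s: 6.25
tool_pos: [0.6125, -0.0575, 0.0526]
tool_rot: [-155.3, 0.2, 12.2]
force: [-1.5, 0.5, -2.4]
grip_width: 0.0295
```

Run:
```python
from h import *
now();rows(G(-.15,.057),12.7,25,sp=.015,grip=1)
```

```text
s -0.1968 lat 0.5827 z 0.0526 Fs 0.9 Fl -1.4 gw 0.0295 tq [-0.85 -0.06 -0.03]
t 6.25 p [ 0.6125 -0.0575  0.0526] rot [-155.3    0.2   12.2] dist 0.0472 F [-1.5  0.5 -2.4] q [-14.  37.  41.  92. -43.  81.  52.]
{"grip":1,"dp":[0.0009, -0.0141, 0.005],"rotation":[0.3, -0.1, -0.6]},
{"grip":1,"dp":[0.0011, -0.0141, 0.005],"rotation":[-0.0, 0.0, 0.0]},
{"grip":1,"dp":[0.0011, -0.0141, 0.005],"rotation":[-0.0, 0.0, 0.0]},
{"grip":1,"dp":[0.0001, -0.0021, 0.0008],"rotation":[-0.0, 0.0, 0.0]},
```

Emit:
carry_out([
  {"grip": 1, "dp": [0.0035, -0.005, -0.002], "rotation": [0.3, 0, -0.5]},
  {"grip": 1, "dp": [0.001, -0.005, 0], "rotation": [0, 0, 0]},
  {"grip": 1, "dp": [0, 0, 0], "rotation": [0, 0, 0]},
  {"grip": 1, "dp": [0, 0, 0], "rotation": [0, 0, 0]},
])

```text
time_s: 6.58
tool_pos: [0.614, -0.0515, 0.0579]
tool_rot: [-155.0, 0.1, 12.3]
force: [0.3, -0.7, -1.2]
grip_width: 0.0294
```

Run:
```python
from h import *
now();rows(G(-.162,.057),12.7,25,sp=.01,grip=1)
import pickle
p=env.camera_params("wrist");a=env.read_camera("wrist")[...,::-1];pickle.dump(p,open("w4.pkl","wb"))
cv2.imwrite("pics/w4c.png",cv2.resize(a[0:200,170:370],None,fx=3,fy=3,interpolation=2))
```

```text
s -0.1914 lat 0.5856 z 0.0579 Fs -0.8 Fl 0.1 gw 0.0294 tq [-0.88 -0.11  0.05]
t 6.5833 p [ 0.614  -0.0515  0.0579] rot [-1.55e+02  1.00e-01  1.23e+01] dist 0.0295 F [ 0.3 -0.7 -1.2] q [-15.  36.  41.  91. -44.  81.  51.]
{"grip":1,"dp":[0.0002, -0.0089, 0.0045],"rotation":[-0.0, -0.1, -0.4]},
{"grip":1,"dp":[0.0002, -0.0089, 0.0045],"rotation":[-0.0, 0.0, -0.0]},
{"grip":1,"dp":[0.0002, -0.0085, 0.0042],"rotation":[-0.0, 0.0, -0.0]},
```

View pics/w4c.png

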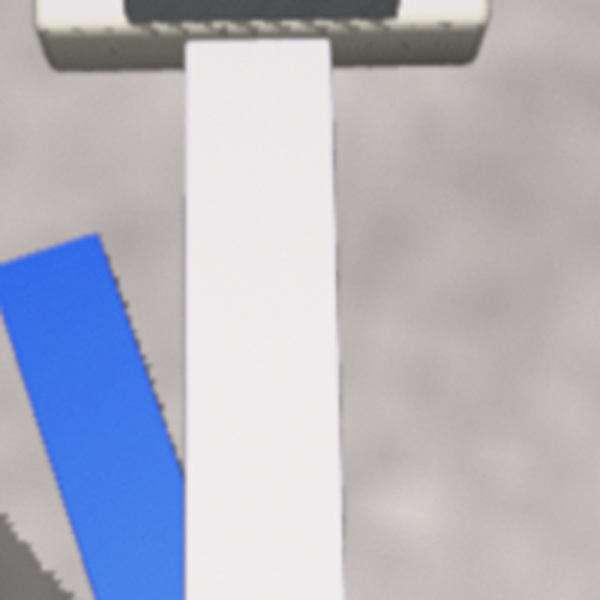

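Run:
```python
from h import *
import pickle
p=pickle.load(open("w4.pkl","rb"))
f=lambda u,v,z:ray(p,(170+u/3,v/3),z)[:2]
for n,a,b,z in[("base top",(37,31),(490,26),.02),("anvil foot",(127,24),(398,20),.02),("bar end",(187,40),(330,40),.065),("bar low",(186,500),(342,500),.065)]:
    A=f(*a,z);B=f(*b,z);m=(A+B)/2;print(n,"s",round(m@dg,4),"lat",round(m@ng,4),"w",round(np.linalg.norm(B-A),4))
```

```text
base top s -0.0144 lat 0.5884 w 0.1167
anvil foot s -0.0125 lat 0.5882 w 0.0699
bar end s -0.0531 lat 0.5869 w 0.0292
bar low s -0.1491 lat 0.5865 w 0.0294
```

The bar is parallel to the fences (0.2°) and 1.5 mm to the left of centre. I'll correct that while advancing.

Emit:
carry_out([
  {"grip": 1, "dp": [0.0015, -0.009, 0.004], "rotation": [0, 0, 0]},
  {"grip": 1, "dp": [0, -0.009, 0.004], "rotation": [0, 0, 0]},
  {"grip": 1, "dp": [0, -0.009, 0.004], "rotation": [0, 0, 0]},
  {"grip": 1, "dp": [0, 0, 0], "rotation": [0, 0, 0]},
])

```text
time_s: 6.97
tool_pos: [0.6098, -0.0184, 0.0602]
tool_rot: [-154.9, -0.0, 12.4]
force: [-0.7, 0.4, -1.6]
grip_width: 0.0294
```

Run:
```python
from h import *
now();rows(G(-.12,.057,.587),12.3,25,sp=.01,grip=1)
```

```text
s -0.1581 lat 0.5891 z 0.0602 Fs 0.6 Fl -0.6 gw 0.0294 tq [-0.79 -0.16 -0.02]
t 6.9667 p [ 0.6098 -0.0184  0.0602] rot [-154.9   -0.    12.4] dist 0.0384 F [-0.7  0.4 -1.6] q [-18.  35.  41.  94. -44.  80.  49.]
{"grip":1,"dp":[-0.0008, -0.0086, 0.005],"rotation":[-0.1, -0.0, 0.1]},
{"grip":1,"dp":[-0.0008, -0.0087, 0.0049],"rotation":[0.0, -0.0, -0.0]},
{"grip":1,"dp":[-0.0007, -0.0086, 0.005],"rotation":[0.0, -0.0, -0.0]},
{"grip":1,"dp":[-0.0007, -0.0073, 0.0041],"rotation":[0.0, -0.0, -0.0]},
```

Emit:
carry_out([
  {"grip": 1, "dp": [-0.002, -0.004, 0.004], "rotation": [0, 0, 0]},
  {"grip": 1, "dp": [-0.001, -0.008, 0.004], "rotation": [0, 0, 0]},
  {"grip": 1, "dp": [-0.0005, -0.008, 0.004], "rotation": [0, 0, 0]},
  {"grip": 1, "dp": [0, 0, 0], "rotation": [0, 0, 0]},
])

```text
time_s: 7.3
tool_pos: [0.6001, 0.0079, 0.0579]
tool_rot: [-154.9, -0.1, 12.5]
force: [-0.0, 0.6, -1.9]
grip_width: 0.0294
```

Run:
```python
from h import *
now();rows(G(-.09,.056,.587),12.3,25,sp=.01,grip=1)
```

```text
s -0.1303 lat 0.5857 z 0.0579 Fs 0.6 Fl 0.1 gw 0.0294 tq [-0.8  -0.12  0.02]
t 7.3 p [0.6001 0.0079 0.0579] rot [-1.549e+02 -1.000e-01  1.250e+01] dist 0.0404 F [-0.   0.6 -1.9] q [-20.  33.  41.  96. -43.  78.  48.]
{"grip":1,"dp":[0.0001, -0.0088, 0.0047],"rotation":[-0.1, 0.0, 0.2]},
{"grip":1,"dp":[0.0001, -0.0089, 0.0046],"rotation":[-0.0, 0.0, 0.0]},
{"grip":1,"dp":[0.0001, -0.0088, 0.0047],"rotation":[-0.0, 0.0, 0.0]},
{"grip":1,"dp":[0.0002, -0.0089, 0.0046],"rotation":[-0.0, 0.0, 0.0]},
{"grip":1,"dp":[-0.0, -0.0003, 0.0002],"rotation":[-0.0, 0.0, 0.0]},
```

Emit:
carry_out([
  {"grip": 1, "dp": [0.0008, -0.009, 0.0045], "rotation": [0, 0, 0]},
  {"grip": 1, "dp": [0, -0.009, 0.0045], "rotation": [0, 0, 0]},
  {"grip": 1, "dp": [0, -0.009, 0.0045], "rotation": [0, 0, 0]},
  {"grip": 1, "dp": [0, 0, 0], "rotation": [0, 0, 0]},
])

```text
time_s: 7.63
tool_pos: [0.5934, 0.041, 0.057]
tool_rot: [-154.8, -0.0, 12.5]
force: [-0.4, 1.2, -2.1]
grip_width: 0.0294
```

Run:
```python
from h import *
now();rows(G(-.06,.055,.587),12.3,25,sp=.01,grip=1)
```

```text
s -0.0966 lat 0.5868 z 0.057 Fs 1.2 Fl -0.1 gw 0.0294 tq [-0.78 -0.15  0.05]
t 7.6333 p [0.5934 0.041  0.057 ] rot [-154.8   -0.    12.5] dist 0.0366 F [-0.4  1.2 -2.1] q [-24.  31.  40.  98. -44.  76.  45.]
{"grip":1,"dp":[-0.0001, -0.0088, 0.0047],"rotation":[-0.2, 0.1, 0.2]},
{"grip":1,"dp":[-0.0002, -0.0088, 0.0047],"rotation":[0.0, -0.0, 0.0]},
{"grip":1,"dp":[-0.0002, -0.0088, 0.0047],"rotation":[0.0, -0.0, 0.0]},
{"grip":1,"dp":[-0.0001, -0.0059, 0.0032],"rotation":[0.0, -0.0, 0.0]},
```

Emit:
carry_out([
  {"grip": 1, "dp": [0, -0.009, 0.0045], "rotation": [0, 0, 0]},
  {"grip": 1, "dp": [0, -0.009, 0.005], "rotation": [0, 0, 0]},
  {"grip": 1, "dp": [0, -0.009, 0.005], "rotation": [0, 0, 0]},
  {"grip": 1, "dp": [0, 0, 0], "rotation": [0, 0, 0]},
])

```text
time_s: 7.97
tool_pos: [0.5859, 0.0744, 0.0551]
tool_rot: [-154.8, -0.0, 12.6]
force: [-0.6, 0.5, -1.1]
grip_width: 0.0294
```

Run:
```python
from h import *
now();rows(G(-.045,.053,.587),12.3,25,sp=.004,grip=1)
```

```text
s -0.0624 lat 0.5872 z 0.0551 Fs 0.6 Fl -0.4 gw 0.0294 tq [-0.76 -0.13  0.01]
t 7.9667 p [0.5859 0.0744 0.0551] rot [-154.8   -0.    12.6] dist 0.0176 F [-0.6  0.5 -1.1] q [-27.  30.  40. 100. -44.  74.  43.]
{"grip":1,"dp":[-0.0001, -0.0034, 0.0021],"rotation":[-0.2, 0.1, 0.3]},
{"grip":1,"dp":[-0.0002, -0.0034, 0.0021],"rotation":[0.0, -0.0, -0.0]},
{"grip":1,"dp":[-0.0002, -0.0034, 0.0021],"rotation":[0.0, -0.0, -0.0]},
{"grip":1,"dp":[-0.0001, -0.0034, 0.0022],"rotation":[0.0, -0.0, -0.0]},
{"grip":1,"dp":[-0.0001, -0.0013, 0.0008],"rotation":[0.0, -0.0, -0.0]},
```

Emit:
carry_out([
  {"grip": 1, "dp": [0, -0.003, 0.0025], "rotation": [0, 0, 0]},
  {"grip": 1, "dp": [0, -0.003, 0.0025], "rotation": [0, 0, 0]},
  {"grip": 1, "dp": [0, -0.003, 0.002], "rotation": [0, 0, 0]},
  {"grip": 1, "dp": [0, 0, 0], "rotation": [0, 0, 0]},
])

```text
time_s: 8.3
tool_pos: [0.5832, 0.0866, 0.0524]
tool_rot: [-154.9, -0.1, 12.6]
force: [-0.2, 0.1, -1.5]
grip_width: 0.0295
```

Run:
```python
from h import *
now();rows(G(-.045,.053,.587),12.3,25,sp=.003,grip=1,n=3)
```

```text
s -0.0499 lat 0.5873 z 0.0524 Fs 0.2 Fl -0.2 gw 0.0295 tq [-0.73 -0.05 -0.01]
t 8.3 p [0.5832 0.0866 0.0524] rot [-1.549e+02 -1.000e-01  1.260e+01] dist 0.005 F [-0.2  0.1 -1.5] q [-28.  30.  40. 101. -44.  73.  42.]
{"grip":1,"dp":[-0.0004, -0.0028, 0.0009],"rotation":[-0.1, 0.1, 0.3]},
{"grip":1,"dp":[-0.0002, -0.0019, 0.0006],"rotation":[-0.0, -0.0, -0.0]},
```

Now small steps forward, watching for the stop's reaction.

Emit:
carry_out([
  {"grip": 1, "dp": [0, -0.002, 0.001], "rotation": [0, 0, 0]},
  {"grip": 1, "dp": [0, -0.002, 0.001], "rotation": [0, 0, 0]},
  {"grip": 1, "dp": [0, 0, 0], "rotation": [0, 0, 0]},
])

```text
time_s: 8.55
tool_pos: [0.5824, 0.0903, 0.0523]
tool_rot: [-154.9, -0.1, 12.5]
force: [0.2, 0.7, -2.2]
grip_width: 0.0294
```

Run:
```python
from h import *
now()
```

```text
s -0.046 lat 0.5874 z 0.0523 Fs 0.6 Fl 0.3 gw 0.0294 tq [-0.78 -0.09 -0.05]
```

Emit:
carry_out([
  {"grip": 1, "dp": [0, -0.002, 0.001], "rotation": [0, 0, 0]},
  {"grip": 1, "dp": [0, -0.002, 0.001], "rotation": [0, 0, 0]},
  {"grip": 1, "dp": [0, 0, 0], "rotation": [0, 0, 0]},
])

```text
time_s: 8.8
tool_pos: [0.5817, 0.0939, 0.0522]
tool_rot: [-155.0, -0.1, 12.4]
force: [0.2, -0.2, -2.0]
grip_width: 0.0295
```

Run:
```python
from h import *
now()
```

```text
s -0.0425 lat 0.5876 z 0.0522 Fs -0.2 Fl 0.1 gw 0.0295 tq [-0.76 -0.13  0.02]
```

Emit:
carry_out([
  {"grip": 1, "dp": [0, -0.002, 0.0012], "rotation": [0, 0, 0]},
  {"grip": 1, "dp": [0, -0.002, 0.0012], "rotation": [0, 0, 0]},
  {"grip": 1, "dp": [0, 0, 0], "rotation": [0, 0, 0]},
])

```text
time_s: 9.05
tool_pos: [0.5818, 0.0937, 0.0518]
tool_rot: [-155.4, -0.1, 12.2]
force: [-0.2, 1.4, -0.9]
grip_width: 0.029
```

Run:
```python
from h import *
now()
```

```text
s -0.0426 lat 0.5876 z 0.0518 Fs 1.4 Fl 0.2 gw 0.029 tq [-0.48 -0.    0.02]
```

The advance has stopped. One firmer push will tell whether that is the stop.

Emit:
carry_out([
  {"grip": 1, "dp": [0, -0.004, 0.002], "rotation": [0, 0, 0]},
  {"grip": 1, "dp": [0, -0.004, 0.003], "rotation": [0, 0, 0]},
])

```text
time_s: 9.22
tool_pos: [0.582, 0.094, 0.0515]
tool_rot: [-156.0, -0.3, 11.9]
force: [-3.4, -13.5, 14.1]
grip_width: 0.0291
```

Run:
```python
from h import *
now()
```

```text
s -0.0424 lat 0.5879 z 0.0515 Fs -12.4 Fl -6.4 gw 0.0291 tq [-1.98  0.92  0.82]
```

There's a -12 N reaction along the gauge and +14 N upward, so the bar is against the stop and down on the anvil. Relaxing and releasing.

Emit:
carry_out([
  {"grip": 1, "dp": [0, 0, 0], "rotation": [0, 0, 0]},
  {"grip": 0, "dp": [0, 0, 0], "rotation": [0, 0, 0]},
  {"grip": 0, "dp": [0, 0, 0], "rotation": [0, 0, 0]},
  {"grip": 0, "dp": [0, 0, 0], "rotation": [0, 0, 0]},
  {"grip": 0, "dp": [0, 0, 0], "rotation": [0, 0, 0]},
  {"grip": 0, "dp": [0, 0, 0], "rotation": [0, 0, 0]},
])

```text
time_s: 9.72
tool_pos: [0.5824, 0.0967, 0.0533]
tool_rot: [-155.8, -0.4, 11.9]
force: [-0.3, -0.0, 0.4]
grip_width: 0.055
```

Run:
```python
from h import *
now()
a=env.read_camera("wrist")[...,::-1]
cv2.imwrite("pics/w5.png",a)
```

```text
s -0.0399 lat 0.5889 z 0.0533 Fs 0.0 Fl -0.3 gw 0.055 tq [-0.54 -0.11  0.02]
```

View pics/w5.png

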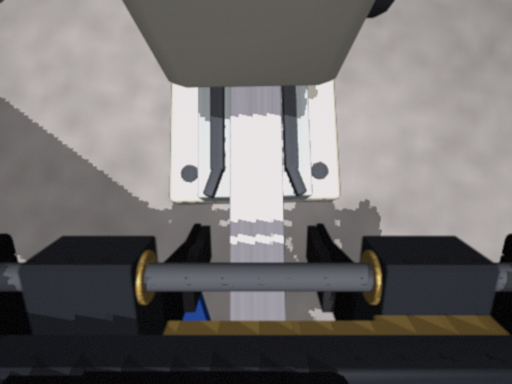

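The bar lies straight between the two fences (columns 230–284, fences at about 217 and 291). The gripper is clear, so I'll retract along the tool axis.

Emit:
carry_out([
  {"grip": 0, "dp": [0, 0, -0.01], "rotation": [0, 0, 0]},
  {"grip": 0, "dp": [0, 0, -0.02], "rotation": [0, 0, 0]},
  {"grip": 0, "dp": [0, 0, -0.03], "rotation": [0, 0, 0]},
  {"grip": 0.3, "dp": [0, 0, -0.04], "rotation": [0, 0, 0]},
  {"grip": 1, "dp": [0, 0, -0.04], "rotation": [0, 0, 0]},
  {"grip": 1, "dp": [0, 0, -0.04], "rotation": [0, 0, 0]},
  {"grip": 1, "dp": [0, 0, -0.04], "rotation": [0, 0, 0]},
  {"grip": 1, "dp": [0, 0, 0], "rotation": [0, 0, 0]},
])

```text
time_s: 10.43
tool_pos: [0.5975, 0.0054, 0.2631]
tool_rot: [-155.8, 0.1, 12.1]
force: [0.0, 0.2, 0.5]
grip_width: 0.0612
```

Run:
```python
from h import *
import pickle
now()
p=env.camera_params("wrist");a=env.read_camera("wrist")[...,::-1];pickle.dump(p,open("w6.pkl","wb"));cv2.imwrite("pics/w6.png",a)
cv2.imwrite("pics/w6c.png",cv2.resize(a[0:280,100:420],None,fx=2,fy=2,interpolation=2))
rows([.57,.10,.31],12,0,grip=1)
```

```text
s -0.1322 lat 0.5826 z 0.2631 Fs 0.2 Fl 0.1 gw 0.0612 tq [-0.56 -0.1  -0.03]
t 10.4833 p [0.5966 0.0068 0.2603] rot [-155.7    0.2   12.2] dist 0.1089 F [-0.  -0.6  0.7] q [-24.  22.  46.  85. -36.  94.  35.]
{"grip":1,"dp":[-0.0024, -0.0399, -0.002],"rotation":[-7.0, 0.1, 0.0]},
{"grip":1,"dp":[-0.0024, -0.0393, -0.0068],"rotation":[-7.0, 0.1, 0.1]},
{"grip":1,"dp":[-0.0018, -0.0276, -0.0084],"rotation":[-7.0, 0.1, 0.0]},
{"grip":1,"dp":[0.0, -0.0, 0.0],"rotation":[-3.3, -0.0, 0.0]},
```

View pics/w6c.png

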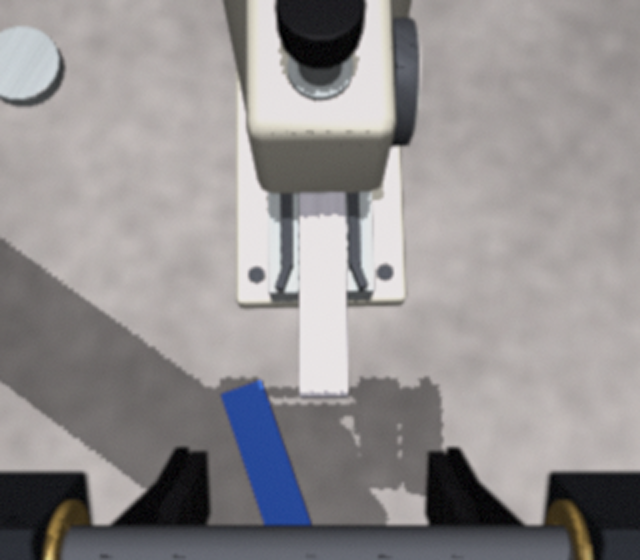

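The bar's outer end is at crop (300..348,391) and the base front edge at row 299. The knob is centred on column 320. I'll check that the outer end sits 70 mm beyond the base front.

Run:
```python
from h import *
import pickle
p=pickle.load(open("w6.pkl","rb"))
f=lambda u,v,z:ray(p,(100+u/2,v/2),z)[:2]
for n,q,z in[("barend",(324,390),.059),("base",(321.5,299.5),.02),("screws",(321,273),.02),("head front top",(320,133),.18),("knob",(320.5,5),.23)]:
    m=f(*q,z);print(n,"s",round(m@dg,4),"lat",round(m@ng,4))
```

```text
barend s -0.0801 lat 0.5883
base s -0.0118 lat 0.5885
screws s 0.0072 lat 0.5885
head front top s 0.0214 lat 0.5874
knob s 0.0443 lat 0.5879
```

Run:
```python
from h import *
rows(G(.052,.275,.5872),12.5,0,grip=1,sp=.035)
```

```text
t 10.4833 p [0.5966 0.0068 0.2603] rot [-155.7    0.2   12.2] dist 0.1833 F [-0.  -0.6  0.7] q [-24.  22.  46.  85. -36.  94.  35.]
{"grip":1,"dp":[0.0002, -0.0329, 0.0118],"rotation":[-7.0, 0.0, -0.1]},
{"grip":1,"dp":[0.0003, -0.0341, 0.0077],"rotation":[-7.0, 0.1, -0.1]},
{"grip":1,"dp":[0.0004, -0.0348, 0.0035],"rotation":[-7.0, 0.0, -0.1]},
{"grip":1,"dp":[0.0004, -0.035, -0.0008],"rotation":[-3.3, 0.1, -0.0]},
{"grip":1,"dp":[0.0004, -0.0349, -0.0028],"rotation":[-0.0, -0.0, -0.0]},
{"grip":1,"dp":[0.0002, -0.0083, -0.0006],"rotation":[-0.0, -0.0, -0.0]},
```

Emit:
carry_out([
  {"grip": 1, "dp": [0, -0.035, 0.006], "rotation": [-7, 0, 0]},
  {"grip": 1, "dp": [0, -0.034, 0.006], "rotation": [-7, 0, 0]},
  {"grip": 1, "dp": [0, -0.035, 0.0035], "rotation": [-7, 0, 0]},
  {"grip": 1, "dp": [0, -0.033, 0], "rotation": [-3.3, 0, 0]},
  {"grip": 1, "dp": [0, -0.02, 0], "rotation": [0, 0, 0]},
  {"grip": 1, "dp": [0, 0, 0], "rotation": [0, 0, 0]},
  {"grip": 1, "dp": [0, 0, 0], "rotation": [0, 0, 0]},
  {"grip": 1, "dp": [0, 0, 0], "rotation": [0, 0, 0]},
])

```text
time_s: 11.15
tool_pos: [0.564, 0.1501, 0.2691]
tool_rot: [179.9, 0.8, 10.9]
force: [0.1, -0.7, 0.2]
grip_width: 0.0049
```

Run:
```python
from h import *
now();rows(G(.052,.245,.5872),12.5,0,grip=1,sp=.01)
```

```text
s 0.0164 lat 0.5833 z 0.2691 Fs -0.7 Fl -0.1 gw 0.0049 tq [-0.09  0.03 -0.05]
t 11.15 p [0.564  0.1501 0.2691] rot [179.9   0.8  10.9] dist 0.0432 F [ 0.1 -0.7  0.2] q [-55.  12.  44.  90.  -8.  83.   0.]
{"grip":1,"dp":[0.0006, -0.0083, 0.0056],"rotation":[0.1, 0.8, -1.6]},
{"grip":1,"dp":[0.0007, -0.0083, 0.0056],"rotation":[-0.0, -0.0, -0.0]},
{"grip":1,"dp":[0.0007, -0.0083, 0.0056],"rotation":[-0.0, -0.0, -0.0]},
{"grip":1,"dp":[0.0008, -0.0083, 0.0056],"rotation":[-0.0, -0.0, -0.0]},
{"grip":1,"dp":[0.0002, -0.0025, 0.0017],"rotation":[-0.0, -0.0, -0.0]},
```

Emit:
carry_out([
  {"grip": 1, "dp": [0.001, -0.012, 0], "rotation": [0, 0.8, -1.6]},
  {"grip": 1, "dp": [0.001, -0.012, 0.003], "rotation": [0, 0, 0]},
  {"grip": 1, "dp": [0.0007, -0.009, 0.006], "rotation": [0, 0, 0]},
  {"grip": 1, "dp": [0, 0, 0.005], "rotation": [0, 0, 0]},
  {"grip": 1, "dp": [0, 0, 0], "rotation": [0, 0, 0]},
])

```text
time_s: 11.57
tool_pos: [0.5607, 0.1784, 0.2525]
tool_rot: [179.8, 0.0, 11.9]
force: [-0.3, -0.1, -0.1]
grip_width: 0.0006
```

Run:
```python
from h import *
now();rows(G(.052,.235,.5872),12.5,0,grip=1,sp=.01)
a=env.read_camera("top")[...,::-1];b=env.read_camera("side")[...,::-1]
cv2.imwrite("pics/ts.png",np.hstack([cv2.resize(a[150:250,120:240],(480,400)),cv2.resize(b[170:270,260:340],(320,400))]))
```

```text
s 0.0446 lat 0.5866 z 0.2525 Fs -0.0 Fl -0.3 gw 0.0006 tq [-0.13  0.    0.03]
t 11.5667 p [0.5607 0.1784 0.2525] rot [179.8   0.   11.9] dist 0.019 F [-0.3 -0.1 -0.1] q [-57.  12.  43.  91.  -8.  80.  -1.]
{"grip":1,"dp":[0.0001, -0.0039, 0.0092],"rotation":[0.2, 0.0, -0.6]},
{"grip":1,"dp":[0.0001, -0.0035, 0.0083],"rotation":[-0.0, 0.0, 0.0]},
```

View pics/ts.png

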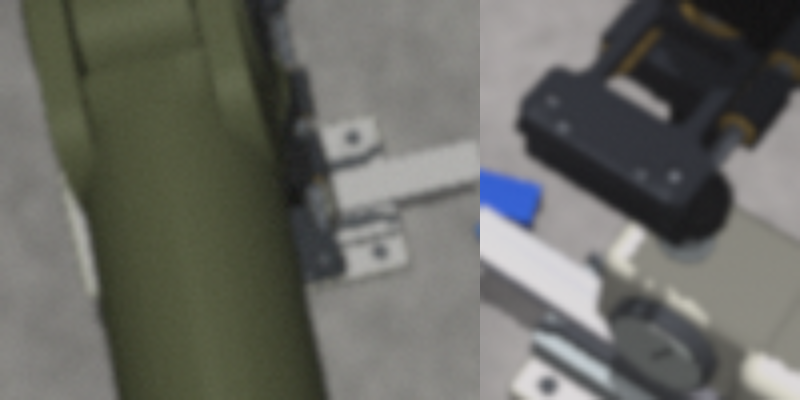

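The gripper is over the knob, and the bar is seen in the gauge in both views. I'll centre and lower.

Emit:
carry_out([
  {"grip": 1, "dp": [0, -0.004, 0.006], "rotation": [0, 0, -0.5]},
  {"grip": 1, "dp": [0, -0.003, 0.006], "rotation": [0, 0, 0]},
  {"grip": 1, "dp": [0, 0, 0], "rotation": [0, 0, 0]},
])

```text
time_s: 11.92
tool_pos: [0.5604, 0.1841, 0.2408]
tool_rot: [179.8, -0.1, 12.3]
force: [0.3, -0.2, 0.2]
grip_width: 0.0006
```

Run:
```python
from h import *
now();print(env.get_obs()['force'])
```

```text
s 0.0502 lat 0.5876 z 0.2408 Fs -0.3 Fl 0.3 gw 0.0006 tq [-0.09  0.11 -0.01]
[ 0.31147074 -0.22715385  0.22212806]
```

Emit:
carry_out([
  {"grip": 1, "dp": [0, -0.001, 0.003], "rotation": [0, 0, 0]},
  {"grip": 1, "dp": [0, 0, 0.003], "rotation": [0, 0, 0]},
  {"grip": 1, "dp": [0, 0, 0.003], "rotation": [0, 0, 0]},
  {"grip": 1, "dp": [0, 0, 0.003], "rotation": [0, 0, 0]},
  {"grip": 1, "dp": [0, 0, 0.003], "rotation": [0, 0, 0]},
])

```text
time_s: 12.33
tool_pos: [0.5605, 0.1849, 0.2247]
tool_rot: [179.8, -0.1, 12.3]
force: [-1.1, -0.5, 6.8]
grip_width: 0.0003
```

Emit:
carry_out([
  {"grip": 1, "dp": [0, 0, 0.003], "rotation": [0, 0, 0]},
  {"grip": 1, "dp": [0, 0, 0.003], "rotation": [0, 0, 0]},
  {"grip": 1, "dp": [0, 0, 0.003], "rotation": [0, 0, 0]},
  {"grip": 1, "dp": [0, 0, 0.003], "rotation": [0, 0, 0]},
])

```text
time_s: 12.67
tool_pos: [0.5605, 0.1849, 0.2174]
tool_rot: [-180.0, -0.2, 12.3]
force: [-3.9, -0.2, 8.6]
grip_width: 0.0005
```

Emit:
carry_out([
  {"grip": 1, "dp": [0, 0, 0.003], "rotation": [0, 0, 0]},
  {"grip": 1, "dp": [0, 0, 0.003], "rotation": [0, 0, 0]},
  {"grip": 1, "dp": [0, 0, 0.003], "rotation": [0, 0, 0]},
])

```text
time_s: 12.92
tool_pos: [0.5605, 0.1849, 0.2129]
tool_rot: [-179.8, -0.2, 12.3]
force: [-3.6, -1.2, 9.7]
grip_width: 0.0004
```

Emit:
carry_out([
  {"grip": 1, "dp": [0, 0, 0.003], "rotation": [0, 0, 0]},
  {"grip": 1, "dp": [0, 0, 0.003], "rotation": [0, 0, 0]},
  {"grip": 1, "dp": [0, 0, 0.003], "rotation": [0, 0, 0]},
])

```text
time_s: 13.17
tool_pos: [0.5605, 0.1849, 0.209]
tool_rot: [-179.6, -0.3, 12.2]
force: [-3.9, -1.8, 11.9]
grip_width: 0.0004
```

Emit:
carry_out([
  {"grip": 1, "dp": [0, 0, 0.003], "rotation": [0, 0, 0]},
  {"grip": 1, "dp": [0, 0, 0.003], "rotation": [0, 0, 0]},
  {"grip": 1, "dp": [0, 0, 0.003], "rotation": [0, 0, 0]},
])

```text
time_s: 13.42
tool_pos: [0.5606, 0.1849, 0.2065]
tool_rot: [-179.3, -0.4, 12.2]
force: [-5.5, -2.0, 13.6]
grip_width: 0.0003
```

Emit:
carry_out([
  {"grip": 1, "dp": [0, 0, 0.003], "rotation": [0, 0, 0]},
  {"grip": 1, "dp": [0, 0, 0.003], "rotation": [0, 0, 0]},
  {"grip": 1, "dp": [0, 0, 0.003], "rotation": [0, 0, 0]},
])

```text
time_s: 13.67
tool_pos: [0.5605, 0.1848, 0.2047]
tool_rot: [-179.0, -0.4, 12.2]
force: [-5.5, -1.4, 13.6]
grip_width: 0.0007
```

The travel is about 25 mm and the force has risen from 9.7 to 13.6 N, so the spring carries roughly 4 N. Lifting off.

Emit:
carry_out([
  {"grip": 1, "dp": [0, 0, -0.005], "rotation": [0, 0, 0]},
  {"grip": 1, "dp": [0, 0, -0.015], "rotation": [0, 0, 0]},
  {"grip": 1, "dp": [0, 0, -0.03], "rotation": [0, 0, 0]},
  {"grip": 1, "dp": [0, 0.03, -0.025], "rotation": [0, 0, 0]},
  {"grip": 1, "dp": [0, 0.04, 0], "rotation": [5, 0, 0]},
  {"grip": 1, "dp": [0, 0.04, 0], "rotation": [5, 0, 0]},
  {"grip": 1, "dp": [0, 0.04, 0], "rotation": [5, 0, 0]},
  {"grip": 1, "dp": [0, 0.03, 0], "rotation": [5, 0, 0]},
])

```text
time_s: 14.33
tool_pos: [0.6021, 0.0269, 0.2659]
tool_rot: [-158.1, -1.4, 14.5]
force: [0.5, 0.2, -0.7]
grip_width: 0.0006
```

Emit:
carry_out([
  {"grip": 1, "dp": [0, 0, 0], "rotation": [0, 0, 0]},
  {"grip": 1, "dp": [0, 0, 0], "rotation": [0, 0, 0]},
])

```text
time_s: 14.5
tool_pos: [0.6025, 0.0071, 0.2608]
tool_rot: [-158.4, -1.0, 12.8]
force: [1.7, 2.2, 0.0]
grip_width: 0.0004
```

Run:
```python
from h import *
import pickle
now()
p=env.camera_params("wrist");a=env.read_camera("wrist")[...,::-1];pickle.dump(p,open("w7.pkl","wb"))
b=env.read_camera("side")[...,::-1]
cv2.imwrite("pics/w7.png",np.hstack([cv2.resize(a[0:250,130:380],(500,500),interpolation=2),cv2.resize(b[190:310,250:322],(300,500),interpolation=2)]))
```

```text
s -0.1317 lat 0.5879 z 0.2608 Fs 1.8 Fl 2.2 gw 0.0004 tq [-0.42 -0.07 -0.02]
```

View pics/w7.png

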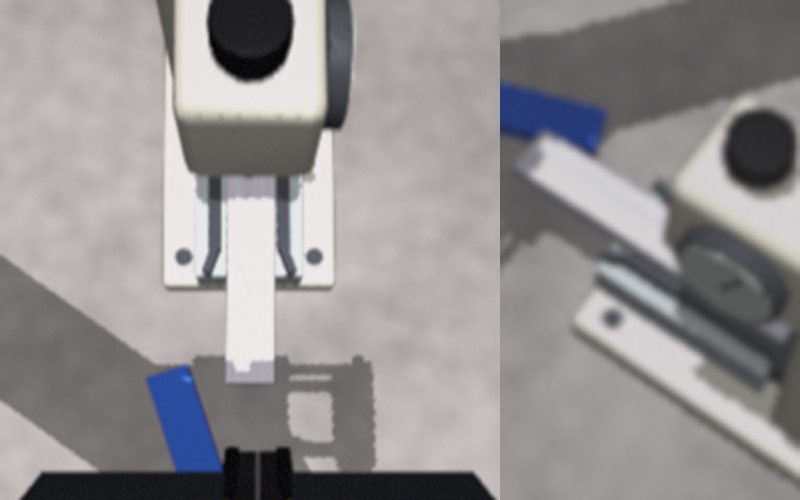

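The knob is down close to the head, and the bar is still straight between the fences (outer end at crop (250,380), base front at row 286). I'll do a quick numeric check of both, then hand in.

Run:
```python
from h import *
import pickle
p=pickle.load(open("w7.pkl","rb"))
f=lambda u,v,z:ray(p,(130+u/2,v/2),z)[:2]
A=f(250,379,.059);B=f(249,286,.02);k=f(251,22,.205)
print("gap",(B-A)@dg,"lat",A@ng-B@ng,"knob-base",(k-B)@dg)
o=env.get_obs();print(o['time_s'],np.round(o['joint_velocities'],2))
if abs((B-A)@dg-.07)<.004: env.sign_off();print("signed off")
```

```text
gap 0.06771013826655674 lat -5.308751501764686e-05 knob-base 0.061513477144653834
14.6 [-3.6  -1.31 -2.22 -0.5  -1.39  0.56 -0.06]
the job is handed in; nothing more can be done
signed off
```

I slid the long aluminium bar between the fences up to the back stop, pressed the knob down until the feeler rested on the bar, backed the arm away and handed the job in at about 14.6 s. No verdict is reported, so the result rests on my own checks.

- **Bar home:** on a firmer push the bar would not advance, with about 12 N back along the gauge and 14 N up from the anvil. The last picture puts its outer end 67.7 mm beyond the base front and 0.05 mm off centre. The nominal gap is 70 mm, so that is 2.3 mm off. The limit is 4 mm, and the pixel and calibration error is about 2 mm.
- **Feeler:** I stopped with the knob top at about 0.205 m, which is roughly 25 mm of quill travel (contact is at 20 mm, spring used up at 32 mm). The pressing force rose from 9.7 N to 13.6 N after contact, so the feeler presses with an estimated 4 N. I could not measure that force directly.
- **Bystanders:** the arm touched none of the short bar, puck, steel disc or the blue and red bars. I did not measure their positions again at the end.
- **At hand-in:** the arm was still settling at up to 3.6 °/s, clear of everything.

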